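# Open the latched holding cabinet and load the pan

## Task

Pull the red latch handle to free the cabinet's blue door, swing the door wide open, square to the cabinet's front or beyond, and then put the brown baking pan inside on the cabinet's floor, upright with its whole bowl past the doorway (its black handle may stick out). Leave the door standing open, and do not disturb the jar, the round tin and the bottle.

Things in the scene. Friction and masses are not known exactly. Their poses are not given: they have to be found in the camera images.
- doorway (a point): Middle of the doorway's sill on the fixed holding cabinet (clear panels in a dark steel frame; 260 deep, 280 wide, 280 high, standing on the bench). The point lies in the plane of the cabinet's open front, at the height of the cabinet's inner floor (12 mm over the bench). Axes: x into the cabinet, y to the hinge side (left as seen from the robot), z up. Clear opening 240 wide (120 to either side), from the floor up to 248 mm above it; inside depth 254.
- door_hinge (a point): Point on the door's upright hinge line, at the height of the door's top edge (262 mm over the bench), 120 mm to the y side of the doorway point and in the plane of the front. Axes turn with the door: when shut they are those of the doorway; the door extends 240 mm along -y from here and is 30 mm thick, its outer face at x = -30 mm, inner face at x = 0. Seen from above the door opens clockwise, its free edge coming towards the robot (-x of the doorway).
- door_edge (a point): Top of the door's free edge, on its inner face, 240 mm along the door's -y from door_hinge (262 mm over the bench). The blue steel-framed door is 16 to 262 mm over the bench. Once it is ajar, its inner face can be pushed here or anywhere along its top, from above.
- latch_pivot (a point): Upright axis of the latch lever on the door (top of its hub, 216 mm over the bench): in the door's axes 75 mm out from the hinge line (-x; 45 mm before the outer face) and 205 mm along -y from it.
- latch_post (a point): Centre of the top end of the lever's red upright grip post: round, 24 diameter, top 308 mm over the bench, clear down to 198. A steel arm (182 to 198 mm over the bench) joins it to latch_pivot, 110 mm away; lever home, it lies on the door's +y side of the pivot, 45 mm before the outer face. Pinch from above, across the arm, turning with it; a pinch along the arm slips out.
- latch (a joint): Latch lever angle, rad: 0 home (sprung back to 0, latched when the door is shut) to 1.0 at its stop; grows as the post is pulled away from the door's face, counter-clockwise seen from above relative to the door. The tongue clears its keeper at the cabinet's right side beyond about 0.85. The spring takes about 3 N at the post at first, 7 N at the stop; let go, the lever springs back.
- door (a joint): Door angle, rad: 0 shut, 1.57 square to the front, 2.1 at its stop. Stiff hinge (0.12 N m): it stays where it is left.
- pan: Brown baking pan, loose, 0.25 kg: open rectangular bowl 100 (x) by 90 (y) by 45 high with 4 mm walls, origin under the bowl's centre, z up; a black straight handle 20 wide (y) and 14 thick runs along -x from the bowl's rear wall (x = -50 mm) to x = -160 mm, its mid-height 34 mm above the pan's underside.
- pan_grip (a point): Point on the pan's handle, 125 mm behind the bowl's centre (-x of the pan) and 34 mm above its underside; pinch it across (y).
- jar: Bystander: jar with yellow cap, 70 diameter, 110 high, origin at the middle of its underside.
- tin: Bystander: brown round open tin, 90 diameter, 90 high, origin at the middle of its underside.
- bottle: Bystander: white bottle with red cap, 64 diameter, 190 high, origin at the middle of its underside.
There are look-alikes about, which are no part of the job. Of the things like the pan, leave any that is purple or turquoise; of the rest the larger one is meant.

How it is judged:
On the way, in this order (a step that is already met when the one before it is completed fails the run):
1. the latch lever is pulled clear of its keeper (value of joint latch above 0.6 rad), for 0.05 s.
2. the door stands wide open, about square to the front or beyond (value of joint door above 1.5 rad), for 0.2 s.
At the end, for the whole second after the job is handed in: The door is open by more than 1.5 rad and still; the pan rests upright (within 0.1 rad) on the cabinet's floor (its underside within 10 mm of it), its bowl's centre at least 50 mm past the plane of the doorway and within 90 mm of the doorway's middle sideways, released and at rest (value of joint door above 1.5 rad and x of pan in the frame of doorway above 0.05 m and y of pan in the frame of doorway between -0.09 and 0.09 m and z of pan in the frame of doorway between -0.005 and 0.01 m and angle between pan's own z axis and vertical below 0.1 rad and linear speed of pan below 0.02 m/s and velocity of joint door between -0.05 and 0.05 rad/s); the robot touches nothing.
It fails at once if the jar is moved by over 30 mm or tipped (distance of jar from where it was at the start of the episode above 0.03 m or angle between jar's own z axis and vertical above 0.5 rad).
It fails at once if the tin is moved by over 30 mm or tipped (distance of tin from where it was at the start of the episode above 0.03 m or angle between tin's own z axis and vertical above 0.5 rad).
It fails at once if the bottle is moved by over 30 mm or tipped (distance of bottle from where it was at the start of the episode above 0.03 m or angle between bottle's own z axis and vertical above 0.5 rad).
It also fails if it takes over 70 s, if anything falls off the work surface, if the arm or the gripper's body presses on something with over 40 N, if the wrist force passes 120 N, or if a joint passes its speed limit or range.

## Robot

A 6-joint arm with a two-finger parallel gripper is mounted at the origin on the work surface. World frame = base frame: x ahead of the robot, y to its left, z up, the work surface at z = 0. Lengths are in m, angles in rad, forces in N, time in s.
With the tool pointing down it reaches from about 0.35 to 0.775 m from the base axis. Payload 5.5 kg.
Tool frame: the origin (TCP) lies midway between the tips of the shut fingers; the grasp point (between the pads) lies 19 mm behind it; y points along the fingers, x is the direction in which the jaws open and shut, and the axes are right-handed (so a half turn about y gives the same grasp; the last joint's range is limited). The gripper opens to 85 mm and grips with 20 to 120 N. Pads are 22 mm wide; open, the fingers measure 114 mm over their backs; the gripper's body (76 mm by 85 mm) begins 54 mm behind the grasp point. The pads swing forward as they close: fully open they stand 13 mm farther back than shut.
Start: joints at [1.137, 0.313, 0.046, 1.304, 0, 1.431], TCP at [0.167, 0.55, 0.231] pointing down, gripper open.
Joint ranges: [-2.76, 2.76], [-0.86, 1.69], [-1.03, 1.26], [-2.2, 2.34], [-1.47, 1.5], [-3.14, 3.14]. Speed limits (rad/s): [2.57, 2.57, 3.14, 3.14, 3.14, 3.14].

## Interface

Orientations are given as a rotation vector (axis times angle).
In Python, from workcell import ctrl gives the robot as it stands. The module is installed in compiled form; this text tells all that it offers.
- The arm moves only by the tool carry_out, never from a script. Its argument "targets" is a list of rows, each a list of 5 numbers: the shift along the tool's x, y, z in mm, then the turn about the tool's y in degrees, then the closure, from -1 (fully open) to 1 (shut). A call has 1 to 20 rows; each row shifts and turns the commanded pose from where the row before left it, along the tool's axes as they then stand; what a row does not reach is not made up. A row lasts 1/10 s, in which the tool goes at most 50 mm and 8.59 degrees, less where a joint would pass 70% of its speed; a pose out of reach is approached as far as the arm can. A call is refused whole if a number of a shift passes 50 or a number of a turn 8.59, either way. A call with a gripper value outside its range is refused whole. The fingers move at their own pace and stop on an object; "newtons" is the grip in N (left out, the last holds). Time passes only in rows, so rows that do not move let the fingers close. It gives the time, the measured TCP pose, the force and the opening at its end, in the units of the state.
- ctrl.sense(): the state, without advancing time (a new reading comes with each control period).
- ctrl.snapshot(name): name is "scene" or "top" or "wrist"; returns the picture (420x560x3 uint8, red, green, blue); there is no depth.
- ctrl.get_calibration(name): a dict with "K" (3x3 intrinsics, pixels), "distortion" ([k1, k2, p1, p2, k3] as OpenCV has them; the pictures are not rectified), "R" (3x3) and "t" (3): a world point X has camera coordinates R X + t; the wrist camera has in their place "mount" (4x4, takes a point from camera to tool coordinates, whose origin is the TCP and whose axes are the tool frame's). Camera axes: x right, y down, z forward; pixel columns grow to the right and rows downward; lengths in m; the calibration is good to about 2 mm. A picture is of the moment at which its call begins: read the wrist's pose just before it. get_calibration takes no time and is no camera call.
- ctrl.job_done(): hands the job in, once; it reports no verdict.
The state is a dict: "t": time; "q": joint angles; "dq": joint speeds; "effort": joint torques, N m; "tool_pos": TCP position; "tcp_rot": TCP orientation; "ft_force": force on the tool from outside, world axes, zero at the start; "ft_torque": the same for the moment, N m; "width": finger opening in m.
Only numpy, scipy, OpenCV 4.12 (cv2) and the standard library are available. Lean on these libraries where they do the work, as an engineer would, in place of code of your own. Each camera call takes 0.05 s, during which the arm holds its last target.

## Working session

There is one attempt and no reset: what is moved stays moved. The work goes in short steps, Python scripts to look and compute and a tool call to move; the robot and the scene stay as the last step left them, time stands still between calls to the robot, and variables do not carry over. Pictures are saved under pics/ and viewed, and the job is handed in when it is done.

Besides the shell and the picture viewer there is one more tool, called after ">>>" in YAML: its name, and indented under it one key for each argument. carry_out: Moves the arm, as the interface text tells. Its arguments: {"type":"object","properties":{"targets":{"type":"array","items":{"type":"array","items":{"type":"number"}}},"newtons":{"type":"number"}},"required":["targets"]}

```bash
mkdir -p pics; cat > h.py <<'E'
import numpy as np, cv2
from workcell import ctrl
def snap(n,fn):
    im=ctrl.snapshot(n); cv2.imwrite(f'pics/{fn}.png',im[:,:,::-1].copy()); return im
E
python3 - <<'E'
from h import *
np.set_printoptions(precision=4,suppress=True)
print(ctrl.sense())
for n in ['scene','top','wrist']:
    print(n,ctrl.get_calibration(n)); snap(n,n+'0')
E
```

```text
{'t': 0.0, 'q': array([ 1.1374,  0.314 ,  0.045 ,  1.3036, -0.    ,  1.4312]), 'dq': array([ 0.0003, -0.0005,  0.0001, -0.0003, -0.0003, -0.0004]), 'effort': array([ -0.0008, -48.0628,  29.8531,   0.0193,  -0.0002,   0.    ]), 'tool_pos': array([0.1663, 0.5499, 0.2304]), 'tcp_rot': array([-1.3349, -0.9889,  0.9916]), 'ft_force': array([ 0.4639, -0.19  ,  0.3438]), 'ft_torque': array([-0.0267,  0.0062, -0.0064]), 'width': 0.08572996498230395}
scene {'K': array([[378.8768,   0.    , 274.2273],
       [  0.    , 378.8768, 208.4747],
       [  0.    ,   0.    ,   1.    ]]), 'distortion': array([-0.0492,  0.    ,  0.    ,  0.    ,  0.    ]), 'R': array([[ 0.9573,  0.2887,  0.013 ],
       [ 0.2617, -0.847 , -0.4626],
       [-0.1225,  0.4463, -0.8865]]), 't': array([-0.4122, -0.1075,  1.6112])}
top {'K': array([[387.9985,   0.    , 279.0732],
       [  0.    , 387.9985, 202.0459],
       [  0.    ,   0.    ,   1.    ]]), 'distortion': array([-0.0597,  0.    ,  0.    ,  0.    ,  0.    ]), 'R': array([[ 0.0254, -0.9996,  0.0115],
       [-0.9858, -0.0269, -0.1658],
       [ 0.166 , -0.0072, -0.9861]]), 't': array([-0.1413,  0.4649,  1.5908])}
wrist {'K': array([[295.3466,   0.    , 281.5132],
       [  0.    , 295.3466, 217.3133],
       [  0.    ,   0.    ,   1.    ]]), 'distortion': array([-0.0273,  0.    ,  0.    ,  0.    ,  0.    ]), 'mount': array([[ 1.    ,  0.0001,  0.0017,  0.0015],
       [-0.0016, -0.275 ,  0.9614, -0.1419],
       [ 0.0005, -0.9614, -0.275 ,  0.0698],
       [ 0.    ,  0.    ,  0.    ,  1.    ]])}
```

View pics/scene0.png

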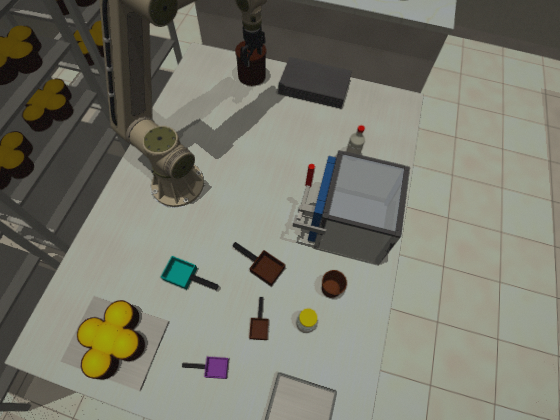

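View pics/top0.png

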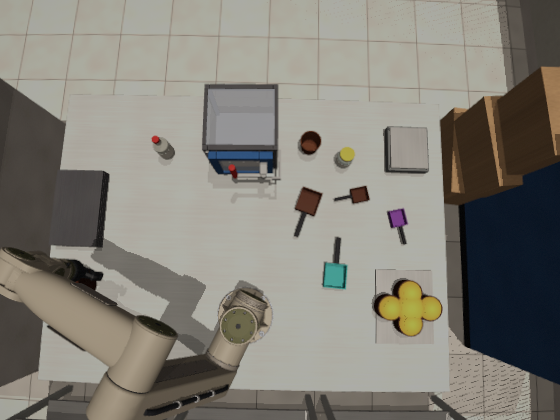

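View pics/wrist0.png

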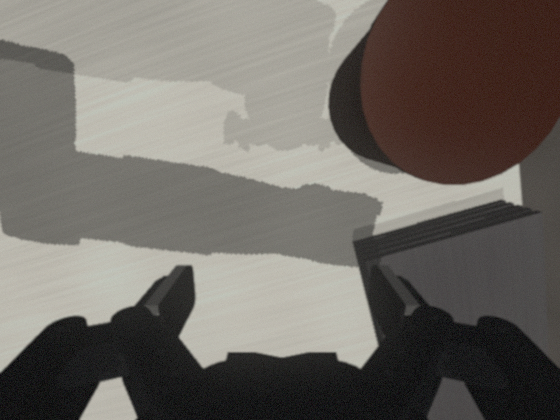

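The scene picture shows the cabinet at about (365,210) with the red post at (311,175), and the large brown pan at (267,267). The tin is at (334,284), the jar at (308,320) and the bottle at (357,140). In the top picture the cabinet is at (241,125), the post at (233,172) and the pan at (308,202). I'll zoom in for exact corner pixels.

```bash
python3 - <<'E'
import cv2
a=cv2.imread('pics/top0.png')[75:250,190:390]; cv2.imwrite('pics/topz.png',cv2.resize(a,None,fx=4,fy=4,interpolation=cv2.INTER_CUBIC)[:600])
cv2.imwrite('pics/topz.png',cv2.resize(cv2.imread('pics/top0.png')[75:220,190:340],None,fx=4,fy=4,interpolation=cv2.INTER_CUBIC))
cv2.imwrite('pics/scenez.png',cv2.resize(cv2.imread('pics/scene0.png')[120:270,230:420],None,fx=4,fy=4,interpolation=cv2.INTER_CUBIC))
E
```

```text
(no output)
```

View pics/topz.png

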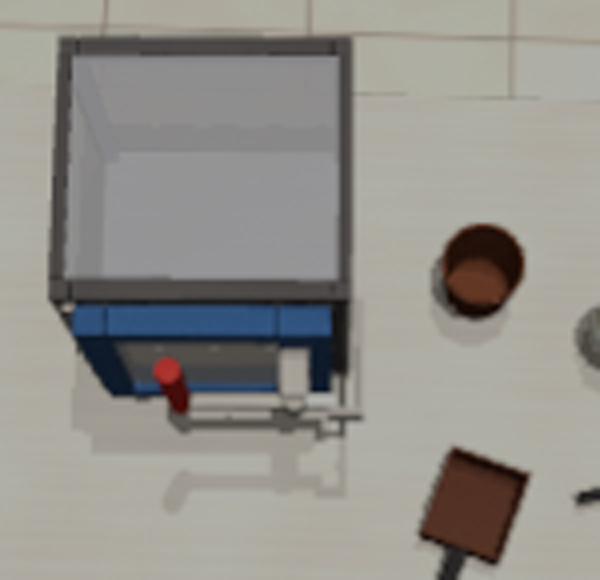

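View pics/scenez.png

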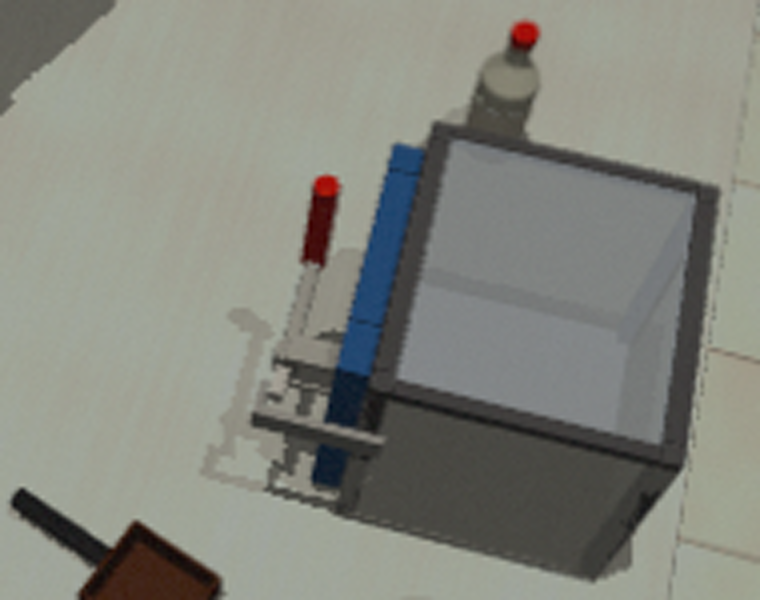

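```bash
cat >> h.py <<'E'
from scipy.optimize import least_squares
C={n:ctrl.get_calibration(n) for n in ['scene','top']}
def proj(n,P):
    c=C[n]; return cv2.projectPoints(np.atleast_2d(np.array(P,float)),cv2.Rodrigues(c['R'])[0],c['t'],c['K'],c['distortion'])[0][:,0]
def onz(n,px,z,c=None):
    c=c or C[n]; u=cv2.undistortPoints(np.array(px,float).reshape(-1,1,2),c['K'],c['distortion'])[:,0]
    d=np.c_[u,np.ones(len(u))]@c['R']; o=-c['R'].T@c['t']; return o+d*((z-o[2])/d[:,2])[:,None]
def wcal():
    s=ctrl.sense(); c=dict(ctrl.get_calibration('wrist')); R=cv2.Rodrigues(s['tcp_rot'])[0]; M=np.eye(4); M[:3,:3]=R; M[:3,3]=s['tool_pos']
    I=np.linalg.inv(M@c['mount']); c['R']=I[:3,:3]; c['t']=I[:3,3]; return c
E
python3 - <<'E'
from h import *
np.set_printoptions(precision=4,suppress=True)
T=lambda l:np.array(l)/4+[190,75]
S=lambda l:np.array(l)/4+[230,120]
ct=T([(50,300),(348,300),(60,38),(352,38)]); cs=S([(435,122),(372,388),(718,186),(683,466)])
L=np.array([(0,.14,.28),(0,-.14,.28),(.26,.14,.28),(.26,-.14,.28)])
def W(p,L): 
    c,s=np.cos(p[2]),np.sin(p[2]); return np.c_[p[0]+c*L[:,0]-s*L[:,1],p[1]+s*L[:,0]+c*L[:,1],L[:,2]]
f=lambda p,w=(1,1):np.r_[(proj('top',W(p,L))-ct).ravel()*w[0],(proj('scene',W(p,L))-cs).ravel()*w[1]]
for w in [(1,1),(1,0),(0,1)]:
    r=least_squares(f,[.5,0,0],args=(w,)); print(r.x,f(r.x).round(1))
r=least_squares(f,[.5,0,0]);p=r.x
print('post pred',W(p,np.array([[-.075,.12-.205+.11,.308]])),'pivot',W(p,np.array([[-.075,.12-.205,.216]])),'hinge',W(p,np.array([[0,.12,.262]])))
print('post',onz('top',T([(168,370)]),.308),onz('scene',S([(326,185)]),.308))
pt=onz('top',T([(455,447),(530,472),(497,563),(420,537)]),.045);print('pan',pt,pt.mean(0))
print('panS',onz('scene',S([(137,522),(222,580)]),.045))
print('handle end',onz('top',[(297,236)],.034), onz('scene',[(235,244)],.034))
print('tin',onz('top',T([(483,262)]),.09),onz('scene',[(334,278)],.09))
print('jar',onz('top',[(346,155)],.11),onz('scene',[(308,317)],.11))
print('bottle',onz('top',[(156,139)],.19),onz('scene',S([(525,33)]),.19))
E
```

```text
[0.6198 0.0206 0.0252] [-0.7 -0.8  1.3 -0.6 -0.5 -1.1  0.3 -1.  -1.2 -0.9 -1.6 -0.2  0.1 -0.2
 -0.   0. ]
[0.6164 0.0211 0.0231] [-0.9  0.   1.1  0.3 -0.6 -0.4  0.3 -0.1 -2.  -1.2 -2.7 -0.6 -0.8 -0.4
 -1.2 -0.3]
[0.6222 0.0202 0.0265] [-0.5 -1.4  1.4 -1.3 -0.5 -1.7  0.4 -1.6 -0.6 -0.6 -0.8  0.2  0.7 -0.1
  0.8  0.3]
post pred [[0.5442 0.0437 0.308 ]] pivot [[ 0.547  -0.0663  0.216 ]] hinge [[0.6168 0.1405 0.262 ]]
post [[0.5431 0.0434 0.308 ]] [[0.546  0.0436 0.308 ]]
pan [[ 0.5358 -0.2314  0.045 ]
 [ 0.5111 -0.3109  0.045 ]
 [ 0.4136 -0.277   0.045 ]
 [ 0.4388 -0.1962  0.045 ]] [ 0.4748 -0.2539  0.045 ]
panS [[ 0.4507 -0.1992  0.045 ]
 [ 0.5432 -0.2308  0.045 ]]
handle end [[ 0.3282 -0.2072  0.034 ]] [[ 0.3343 -0.2028  0.034 ]]
tin [[ 0.7252 -0.2548  0.09  ]] [[ 0.7231 -0.2426  0.09  ]]
jar [[ 0.6607 -0.3992  0.11  ]] [[ 0.6683 -0.4054  0.11  ]]
bottle [[0.6812 0.3623 0.19  ]] [[0.6852 0.3631 0.19  ]]
```

```bash
python3 - <<'E'
import cv2
cv2.imwrite('pics/topp.png',cv2.resize(cv2.imread('pics/top0.png')[120:245,270:390],None,fx=5,fy=4.8,interpolation=cv2.INTER_CUBIC))
cv2.imwrite('pics/scenep.png',cv2.resize(cv2.imread('pics/scene0.png')[235:345,225:365],None,fx=5,fy=5,interpolation=cv2.INTER_CUBIC))
E
```

```text
(no output)
```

View pics/topp.png

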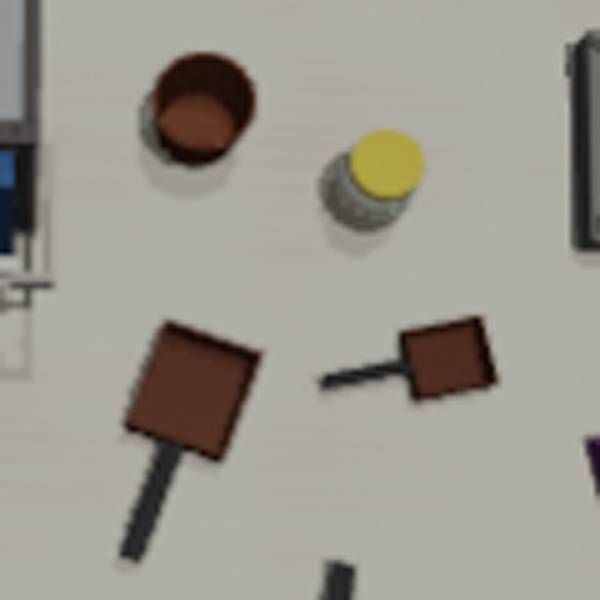

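View pics/scenep.png

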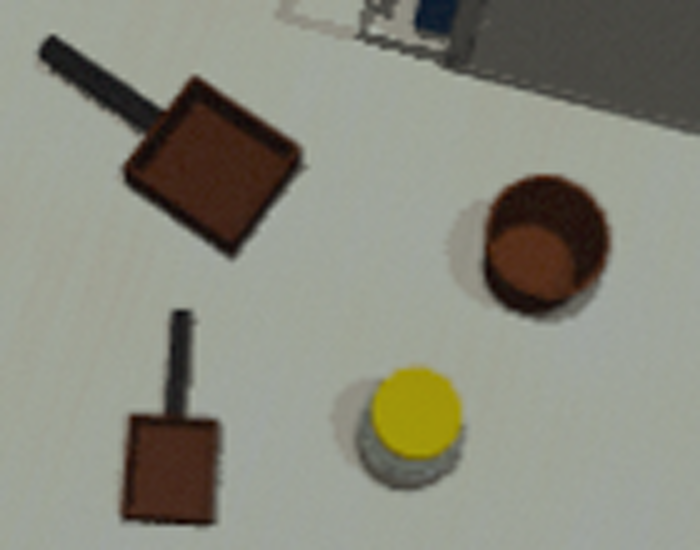

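```bash
python3 - <<'E'
from h import *
np.set_printoptions(precision=4,suppress=True)
s=ctrl.sense();print(cv2.Rodrigues(s['tcp_rot'])[0])
Pt=np.array([(165,320),(263,352),(220,463),(124,428)])/[5,4.8]+[270,120]
Ps=np.array([(302,152),(234,259),(124,170),(197,76)])/5+[225,235]
L=np.array([(.05,.045,.045),(.05,-.045,.045),(-.05,-.045,.045),(-.05,.045,.045)])
H=np.array([(-.16,0,.034)])
def W(p,L): 
    c,s=np.cos(p[2]),np.sin(p[2]); return np.c_[p[0]+c*L[:,0]-s*L[:,1],p[1]+s*L[:,0]+c*L[:,1],L[:,2]]
f=lambda p,w=(1,1):np.r_[(proj('top',W(p,L))-Pt).ravel()*w[0],(proj('scene',W(p,L))-Ps).ravel()*w[1]]
for w in [(1,1),(1,0),(0,1)]:
    r=least_squares(f,[.47,-.25,-.3],args=(w,)); print(r.x,f(r.x).round(1), W(r.x,np.array([(-.125,0,.034)])))
    print(proj('top',W(r.x,H)),proj('scene',W(r.x,H)))
E
```

```text
[[ 0.2896 -0.0006 -0.9571]
 [ 0.9571 -0.0013  0.2896]
 [-0.0014 -1.      0.0002]]
[ 0.4794 -0.2566 -0.3345] [ 0.6 -1.2  1.  -0.5  1.6 -1.6  0.6 -1.8 -0.3 -0.6 -1.1 -2.9 -1.  -0.7
 -1.  -0.3] [[ 0.3614 -0.2156  0.034 ]]
[[296.2509 235.9563]] [[233.4026 243.8733]]
[ 0.4739 -0.2527 -0.3298] [-0.4  0.1  0.   0.7  0.7 -0.3 -0.3 -0.5 -1.5 -2.1 -2.1 -4.3 -2.1 -2.
 -2.2 -1.6] [[ 0.3556 -0.2122  0.034 ]]
[[295.4593 237.3369]] [[232.2486 242.7199]]
[ 0.4837 -0.2599 -0.3384] [ 1.4 -2.2  1.8 -1.4  2.4 -2.6  1.4 -2.9  0.5  0.6 -0.3 -1.7 -0.2  0.4
 -0.1  0.8] [[ 0.3658 -0.2184  0.034 ]]
[[296.9275 234.8969]] [[234.2679 244.829 ]]
```

```bash
cat >> h.py <<'E'
def pose():
    s=ctrl.sense(); R=cv2.Rodrigues(s['tcp_rot'])[0]; return np.r_[s['tool_pos']*1000,np.degrees(np.arctan2(R[1,0],R[0,0]))]
def rows(start,wps,dec=0):
    """wps: list of (x,y,z mm,yaw deg, closure); returns rounded rows tracking cmd pose"""
    cur=np.array(start,float); out=[]
    for w in wps:
        w=np.array(w,float); d=w[:4]-cur; a=np.radians(cur[3]); c,s=np.cos(a),np.sin(a)
        sx=round(c*d[0]+s*d[1],dec); sz=round(-s*d[0]+c*d[1],dec); sy=round(-d[2],dec); t=round(-d[3],1)
        assert max(abs(sx),abs(sy),abs(sz),np.linalg.norm([sx,sy,sz]))<=50 and abs(t)<=8.59,(sx,sy,sz,t)
        cur+= [c*sx-s*sz, s*sx+c*sz,-sy,-t]; out.append([sx,sy,sz,t,w[4]])
    print(str(out).replace('.0,',',').replace('.0]',']')); print('end',cur.round(1)); return cur
def lin(a,b,n): a=np.array(a,float);b=np.array(b,float); return [a+(b-a)*k/n for k in range(1,n+1)]
E
python3 - <<'E'
from h import *
p=pose();print(p)
a=[*p,-.3]; b=[544.5,43.5,340,1.4,-.3]
rows(p,lin(a,b,17))
E
```

```text
[166.3328697  549.99193042 230.58912779  73.16635812]
[[np.float64(-22.0), np.float64(-6.0), np.float64(-30.0), np.float64(4.2), np.float64(-0.3)], [np.float64(-20.0), np.float64(-7.0), np.float64(-31.0), np.float64(4.2), np.float64(-0.3)], [np.float64(-17.0), np.float64(-6.0), np.float64(-33.0), np.float64(4.3), np.float64(-0.3)], [np.float64(-15.0), np.float64(-7.0), np.float64(-34.0), np.float64(4.2), np.float64(-0.3)], [np.float64(-13.0), np.float64(-6.0), np.float64(-35.0), np.float64(4.2), np.float64(-0.3)], [np.float64(-9.0), np.float64(-7.0), np.float64(-36.0), np.float64(4.2), np.float64(-0.3)], [np.float64(-8.0), np.float64(-6.0), np.float64(-37.0), np.float64(4.3), np.float64(-0.3)], [np.float64(-4.0), np.float64(-6.0), np.float64(-37.0), np.float64(4.2), np.float64(-0.3)], [np.float64(-2.0), np.float64(-7.0), np.float64(-37.0), np.float64(4.2), np.float64(-0.3)], [np.float64(1.0), np.float64(-6.0), np.float64(-37.0), np.float64(4.2), np.float64(-0.3)], [np.float64(4.0), np.float64(-7.0), np.float64(-37.0), np.float64(4.2), np.float64(-0.3)], [np.float64(6.0), np.float64(-6.0), np.float64(-36.0), np.float64(4.3), np.float64(-0.3)], [np.float64(10.0), np.float64(-7.0), np.float64(-36.0), np.float64(4.2), np.float64(-0.3)], [np.float64(11.0), np.float64(-6.0), np.float64(-36.0), np.float64(4.2), np.float64(-0.3)], [np.float64(15.0), np.float64(-7.0), np.float64(-34.0), np.float64(4.2), np.float64(-0.3)], [np.float64(17.0), np.float64(-6.0), np.float64(-33.0), np.float64(4.2), np.float64(-0.3)], [np.float64(19.0), np.float64(-6.0), np.float64(-32.0), np.float64(4.3), np.float64(-0.3)]]
end [544.7  43.7 339.6   1.4]
```

>>> carry_out:
  targets:
    - [-22, -6, -30, 4.2, -0.3]
    - [-20, -7, -31, 4.2, -0.3]
    - [-17, -6, -33, 4.3, -0.3]
    - [-15, -7, -34, 4.2, -0.3]
    - [-13, -6, -35, 4.2, -0.3]
    - [-9, -7, -36, 4.2, -0.3]
    - [-8, -6, -37, 4.3, -0.3]
    - [-4, -6, -37, 4.2, -0.3]
    - [-2, -7, -37, 4.2, -0.3]
    - [1, -6, -37, 4.2, -0.3]
    - [4, -7, -37, 4.2, -0.3]
    - [6, -6, -36, 4.3, -0.3]
    - [10, -7, -36, 4.2, -0.3]
    - [11, -6, -36, 4.2, -0.3]
    - [15, -7, -34, 4.2, -0.3]
    - [17, -6, -33, 4.2, -0.3]
    - [19, -6, -32, 4.3, -0.3]
    - [0, 0, 0, 0, -0.3]
    - [0, 0, 0, 0, -0.3]
  newtons: 80

```text
t: 2.05
tool_pos: [0.545, 0.0434, 0.3396]
tcp_rot: [-1.57, -0.017, 0.019]
ft_force: [-0.5, -0.5, 0.2]
width: 0.0558
```

```bash
python3 - <<'E'
from h import *
print(pose(),ctrl.sense()['width'],ctrl.sense()['q'])
c=wcal(); im=snap('wrist','w1')
cv2.imwrite('pics/top1z.png',cv2.resize(snap('top','top1')[75:220,190:340,::-1],None,fx=4,fy=4))
P=np.array([[.5445,.0435,.308],[.547,-.066,.216]])
print(cv2.projectPoints(P,cv2.Rodrigues(c['R'])[0],c['t'],c['K'],c['distortion'])[0][:,0])
E
```

```text
[544.99568652  43.41332483 339.59521458   1.29938575] 0.05581399109356425 [-6.75892431e-02  2.54836822e-01  2.29821638e-01  1.54725796e+00
  4.06415790e-04  1.48052861e+00]
[[279.78645758 250.62299986]
 [280.54666064 315.12140939]]
```

View pics/w1.png

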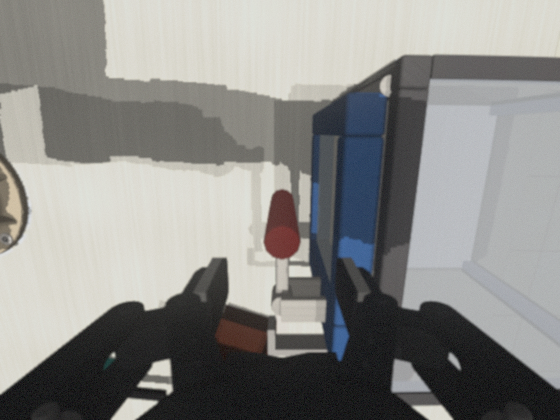

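View pics/top1z.png

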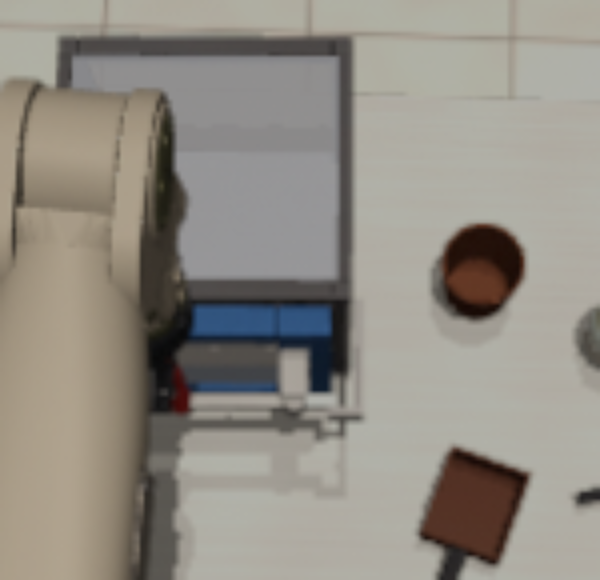

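The wrist picture shows the red post top at about (283,243), against a predicted (280,250), so it sits nicely between the fingers. The door's blue top starts at column 335.

```bash
python3 - <<'E'
from h import *
c=wcal(); im=cv2.imread('pics/w1.png').astype(int)
print(onz(0,[(283,243),(283,241)],.308,c))
m=((im[:,:,2]>im[:,:,1]*1.9)&(im[:,:,2]>70)&(im[:,:,2]<200)).astype(np.uint8); m[270:]=0
ys,xs=np.where(m[:, :320]); 
for y in range(185,262,6):
    x=xs[ys==y]; print(y,x.min() if len(x) else 0,x.max() if len(x) else 0, im[y,283])
# door inner/outer top edges at row, front corner of cabinet
print(onz(0,[(337,200),(383,200)],.262,c), onz(0,[(402,60),(430,78)],.28,c))
E
```

```text
[[0.54564777 0.04982495 0.308     ]
 [0.54561186 0.05116045 0.308     ]]
185 0 0 [184 192 196]
191 0 0 [54 55 90]
197 0 0 [51 55 92]
203 0 0 [49 50 89]
209 0 0 [55 55 94]
215 287 287 [49 54 92]
221 0 0 [48 52 91]
227 278 289 [ 59  60 118]
233 268 297 [ 54  56 116]
239 269 298 [ 55  58 115]
245 267 297 [ 57  59 116]
251 270 294 [ 53  59 116]
257 282 282 [ 59  63 114]
[[0.58648421 0.06828406 0.262     ]
 [0.6216798  0.06922016 0.262     ]] [[0.61698876 0.16251217 0.28      ]
 [0.63618945 0.15277742 0.28      ]]
```

>>> carry_out:
  targets:
    - [0, 10, 4, 0, 0]
    - [0, 20, 0, 0, 0]
    - [0, 25, 0, 0, 0]
    - [0, 17, 0, 0, 0]
    - [0, 10, 0, 0, 0]
    - [0, 0, 0, 0, 1]
    - [0, 0, 0, 0, 1]
    - [0, 0, 0, 0, 1]
    - [0, 0, 0, 0, 1]
    - [0, 0, 0, 0, 1]
  newtons: 80

```text
t: 3.15
tool_pos: [0.5447, 0.0488, 0.258]
tcp_rot: [-1.569, -0.019, 0.02]
ft_force: [1.2, 5.8, -9.4]
width: 0.0224
```

```bash
python3 - <<'E'
from h import *
print(pose(),ctrl.sense()['width'],ctrl.sense()['ft_force'],ctrl.sense()['ft_torque'])
im=snap('wrist','w2');im=snap('scene','s2')
cv2.imwrite('pics/s2z.png',cv2.resize(im[120:270,230:420,::-1],None,fx=4,fy=4))
E
```

```text
[544.69427666  48.82502708 257.9693448    1.39334899] 0.022359734872194736 [ 1.20678868  5.75539099 -9.39356692] [ 1.02927497 -0.19834137 -0.17422525]
```

View pics/w2.png

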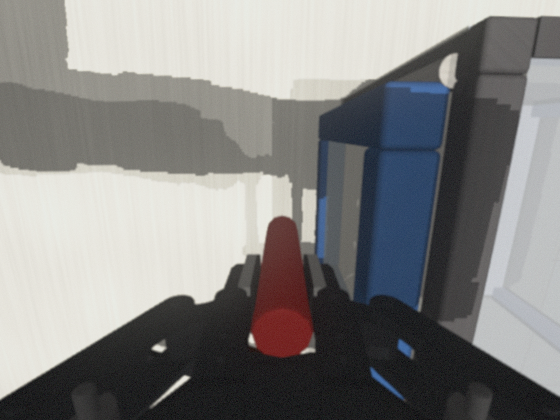

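View pics/s2z.png

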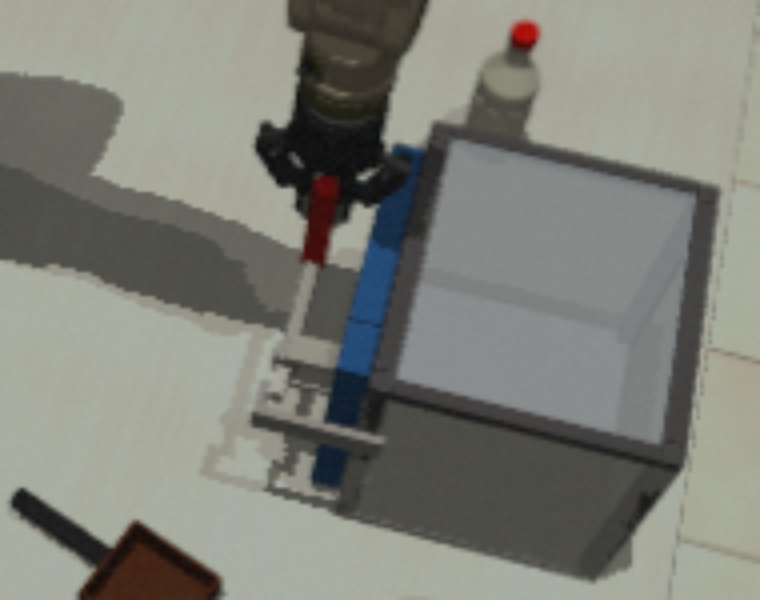

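```bash
python3 - <<'E'
from h import *
c=wcal()
print(onz(0,[(282,333),(282,220)],.308,c))
P=np.array([[.5447,y,z] for y in(.0385,.0435,.0488,.06) for z in (.258,.277,.308)])
print(np.c_[P,cv2.projectPoints(P,cv2.Rodrigues(c['R'])[0],c['t'],c['K'],c['distortion'])[0][:,0]].round(4))
print(proj('scene',[[.5447,.0488,.308],[.5447,.0435,.308],[.5447,.038,.308]])*1, np.array([326,185])/4+[230,120])
E
```

```text
[[0.54553559 0.0499601  0.308     ]
 [0.54444877 0.09299496 0.308     ]]
[[5.447000e-01 3.850000e-02 2.580000e-01 2.798246e+02 2.910288e+02]
 [5.447000e-01 3.850000e-02 2.770000e-01 2.795812e+02 3.113770e+02]
 [5.447000e-01 3.850000e-02 3.080000e-01 2.790161e+02 3.586954e+02]
 [5.447000e-01 4.350000e-02 2.580000e-01 2.800416e+02 2.826797e+02]
 [5.447000e-01 4.350000e-02 2.770000e-01 2.798238e+02 3.021578e+02]
 [5.447000e-01 4.350000e-02 3.080000e-01 2.793157e+02 3.476643e+02]
 [5.447000e-01 4.880000e-02 2.580000e-01 2.802759e+02 2.736608e+02]
 [5.447000e-01 4.880000e-02 2.770000e-01 2.800865e+02 2.921710e+02]
 [5.447000e-01 4.880000e-02 3.080000e-01 2.796423e+02 3.356323e+02]
 [5.447000e-01 6.000000e-02 2.580000e-01 2.807864e+02 2.540144e+02]
 [5.447000e-01 6.000000e-02 2.770000e-01 2.806613e+02 2.703162e+02]
 [5.447000e-01 6.000000e-02 3.080000e-01 2.803647e+02 3.090040e+02]]
[[311.49691563 164.95240196]
 [311.11833228 166.18685607]
 [310.72391099 167.47285741]] [311.5  166.25]
```

```bash
cat >> h.py <<'E'
psi=np.radians(1.4); Rz=lambda a:np.array([[np.cos(a),-np.sin(a)],[np.sin(a),np.cos(a)]])
post0=np.array([544.7,48.0]); hinge=post0+Rz(psi)@np.array([75,95.])
def grip(theta,phi,off=(0,0.8)):
    # post pos + yaw for lever theta, door phi; off = TCP minus post in jaw frame
    d=np.array([-75-110*np.sin(theta),-205+110*np.cos(theta)])
    p=hinge+Rz(psi-phi)@d; yaw=psi+theta-phi
    p=p+Rz(yaw)@np.array(off); return [*p,258,np.degrees(yaw),1]
E
python3 - <<'E'
from h import *
print(hinge)
p=pose(); 
cur=rows(p,[grip(t,0) for t in np.linspace(.1212,.97,8)])
print(rows(cur,[grip(.97,f) for f in np.linspace(0.1,1.7,16)]))
E
```

```text
[617.35655481 144.80405489]
[[np.float64(-13.0), np.float64(-0.0), np.float64(-1.0), np.float64(-7.0), np.float64(1.0)], [np.float64(-14.0), np.float64(-0.0), np.float64(-1.0), np.float64(-6.9), np.float64(1.0)], [np.float64(-13.0), np.float64(-0.0), np.float64(-0.0), np.float64(-7.0), np.float64(1.0)], [np.float64(-14.0), np.float64(-0.0), np.float64(-1.0), np.float64(-6.9), np.float64(1.0)], [np.float64(-13.0), np.float64(-0.0), np.float64(-1.0), np.float64(-6.9), np.float64(1.0)], [np.float64(-13.0), np.float64(-0.0), np.float64(-1.0), np.float64(-7.0), np.float64(1.0)], [np.float64(-14.0), np.float64(-0.0), np.float64(-1.0), np.float64(-6.9), np.float64(1.0)], [np.float64(-13.0), np.float64(-0.0), np.float64(-0.0), np.float64(-7.0), np.float64(1.0)]]
end [454.2  -1.1 258.   57. ]
[[np.float64(6.0), np.float64(-0.0), np.float64(20.0), np.float64(5.7), np.float64(1.0)], [np.float64(8.0), np.float64(-0.0), np.float64(23.0), np.float64(6.2), np.float64(1.0)], [np.float64(7.0), np.float64(-0.0), np.float64(22.0), np.float64(6.1), np.float64(1.0)], [np.float64(7.0), np.float64(-0.0), n
[... 503 characters left out ...]
oat64(8.0), np.float64(-0.0), np.float64(22.0), np.float64(6.1), np.float64(1.0)], [np.float64(7.0), np.float64(-0.0), np.float64(22.0), np.float64(6.2), np.float64(1.0)], [np.float64(7.0), np.float64(-0.0), np.float64(23.0), np.float64(6.1), np.float64(1.0)], [np.float64(7.0), np.float64(-0.0), np.float64(22.0), np.float64(6.1), np.float64(1.0)], [np.float64(8.0), np.float64(-0.0), np.float64(22.0), np.float64(6.1), np.float64(1.0)], [np.float64(7.0), np.float64(-0.0), np.float64(22.0), np.float64(6.1), np.float64(1.0)], [np.float64(7.0), np.float64(-0.0), np.float64(22.0), np.float64(6.1), np.float64(1.0)]]
end [492.8 324.9 258.  -40.4]
[492.82509153 324.94591221 257.97753698 -40.41103084]
```

>>> carry_out:
  targets:
    - [-13, 0, -1, -7, 1]
    - [-14, 0, -1, -6.9, 1]
    - [-13, 0, 0, -7, 1]
    - [-14, 0, -1, -6.9, 1]
    - [-13, 0, -1, -6.9, 1]
    - [-13, 0, -1, -7, 1]
    - [-14, 0, -1, -6.9, 1]
    - [-13, 0, 0, -7, 1]
    - [0, 0, 0, 0, 1]
  newtons: 100

```text
t: 4.15
tool_pos: [0.4532, -0.002, 0.258]
tcp_rot: [-1.427, -0.774, 0.774]
ft_force: [-0.5, 6.1, -10.7]
width: 0.022
```

```bash
python3 - <<'E'
from h import *
print(pose(),ctrl.sense()['width'],ctrl.sense()['ft_force'],ctrl.sense()['ft_torque'])
im=snap('wrist','w3');im=snap('scene','s3')
cv2.imwrite('pics/s3z.png',cv2.resize(im[120:270,230:420,::-1],None,fx=4,fy=4))
E
```

```text
[453.18508847  -2.02104425 258.00153368  56.90600517] 0.02195055662501042 [ -0.46202885   6.12716272 -10.66649193] [ 0.80413418  0.08984084 -0.1572176 ]
```

View pics/w3.png

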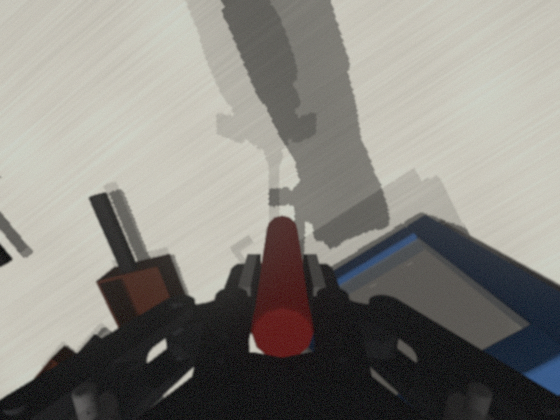

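View pics/s3z.png

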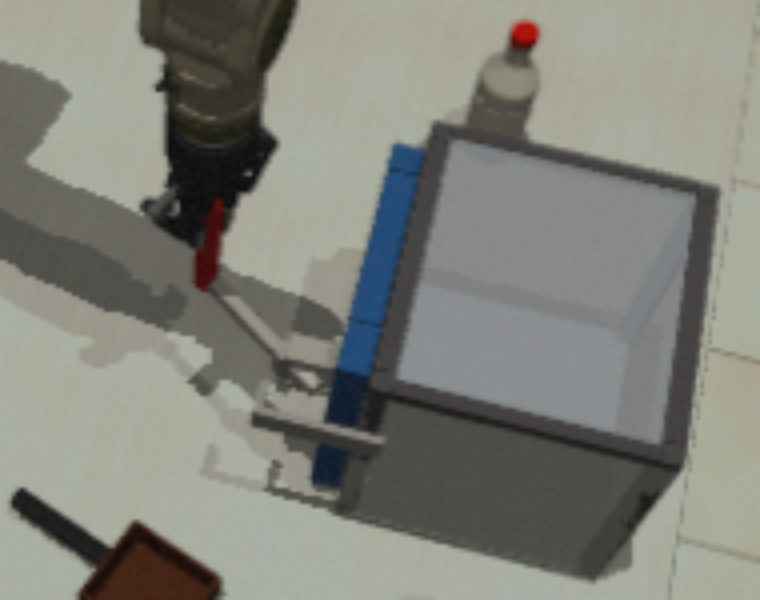

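The post is still centred in the pads at (282,330), and the scene picture shows the lever swung about 55°. Next I'll swing the door.

>>> carry_out:
  targets:
    - [6, 0, 20, 5.7, 1]
    - [8, 0, 23, 6.2, 1]
    - [7, 0, 22, 6.1, 1]
    - [7, 0, 22, 6.1, 1]
    - [7, 0, 22, 6.1, 1]
    - [0, 0, 0, 0, 1]

```text
t: 4.85
tool_pos: [0.403, 0.1007, 0.258]
tcp_rot: [-1.54, -0.365, 0.363]
ft_force: [4.6, -0.8, -13.7]
width: 0.0222
```

```bash
python3 - <<'E'
from h import *
print(pose(),grip(.97,.5),ctrl.sense()['width'],ctrl.sense()['ft_force'],ctrl.sense()['ft_torque'])
im=snap('scene','s4')
cv2.imwrite('pics/s4z.png',cv2.resize(im[120:270,230:420,::-1],None,fx=4,fy=4))
E
```

```text
[403.03755091 100.66499874 258.02835286  26.59934307] [np.float64(404.2431915823458), np.float64(94.42044775183402), 258, np.float64(28.329016371148693), 1] 0.022158372597622232 [  4.64777159  -0.8047854  -13.71474583] [-0.02214189 -0.62367077 -0.32433028]
```

View pics/s4z.png

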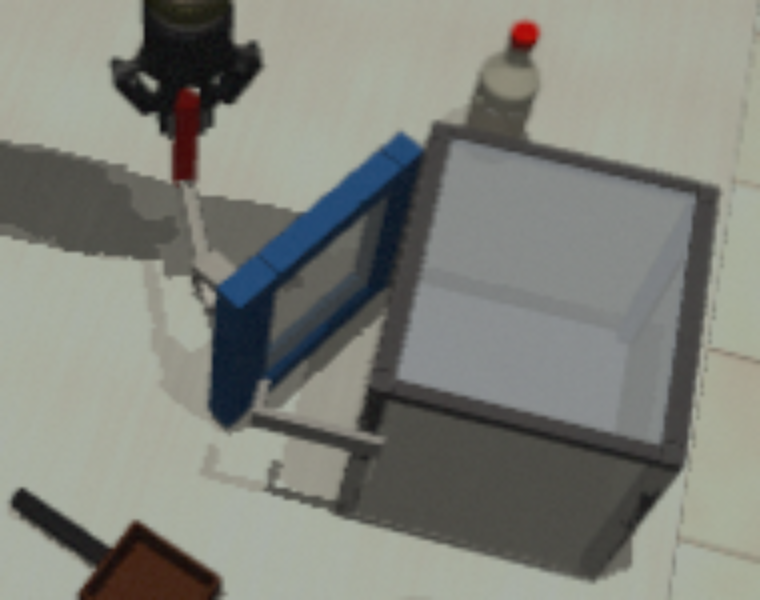

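>>> carry_out:
  targets:
    - [8, 0, 22, 6.1, 1]
    - [7, 0, 23, 6.1, 1]
    - [7, 0, 22, 6.1, 1]
    - [7, 0, 22, 6.1, 1]
    - [8, 0, 22, 6.1, 1]
    - [7, 0, 22, 6.2, 1]
    - [0, 0, 0, 0, 1]

```text
t: 5.6
tool_pos: [0.4208, 0.2368, 0.258]
tcp_rot: [-1.567, 0.137, -0.14]
ft_force: [2.0, -3.6, -9.4]
width: 0.0219
```

```bash
python3 - <<'E'
from h import *
print(pose(),grip(.97,1.15),ctrl.sense()['width'],ctrl.sense()['ft_force'],ctrl.sense()['ft_torque'])
im=snap('scene','s5')
cv2.imwrite('pics/s5z.png',cv2.resize(im[90:240,230:420,::-1],None,fx=4,fy=4))
E
```

```text
[420.81923017 236.82257033 257.99378495 -10.10596507] [np.float64(417.20898497761453), np.float64(233.6677918404907), 258, np.float64(-8.913240312354812), 1] 0.02188136724220939 [ 1.96471102 -3.56122639 -9.39577998] [-0.38338871 -0.19107913 -0.36386523]
```

View pics/s5z.png

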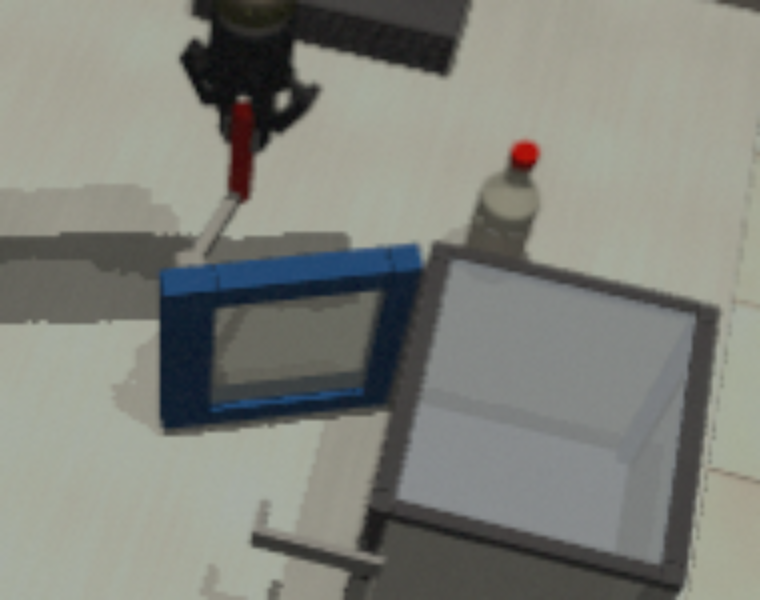

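>>> carry_out:
  targets:
    - [7, 0, 23, 6.1, 1]
    - [7, 0, 22, 6.1, 1]
    - [8, 0, 22, 6.1, 1]
    - [7, 0, 22, 6.1, 1]
    - [7, 0, 22, 6.1, 1]
    - [7, 0, 22, 6.1, 1]
    - [8, 0, 22, 6.1, 1]
    - [0, 0, 0, 0, 1]
    - [0, 0, 0, 0, 1]

```text
t: 6.55
tool_pos: [0.5343, 0.344, 0.258]
tcp_rot: [-1.452, 0.717, -0.717]
ft_force: [1.4, -5.2, -8.1]
width: 0.0218
```

```bash
python3 - <<'E'
from h import *
print(pose(),grip(.97,1.85),ctrl.sense()['width'],ctrl.sense()['ft_force'],ctrl.sense()['ft_torque'])
im=snap('scene','s6')
cv2.imwrite('pics/s6z.png',cv2.resize(im[90:240,230:420,::-1],None,fx=4,fy=4))
E
```

```text
[534.25260819 344.00774244 258.02931817 -52.61439184] [np.float64(521.5228408166263), np.float64(341.7093943727175), 258, np.float64(-49.02028597151245), 1] 0.021773757335733283 [ 1.36772241 -5.16667875 -8.0998762 ] [-0.5711378  -0.13921632 -0.20502613]
```

View pics/s6z.png

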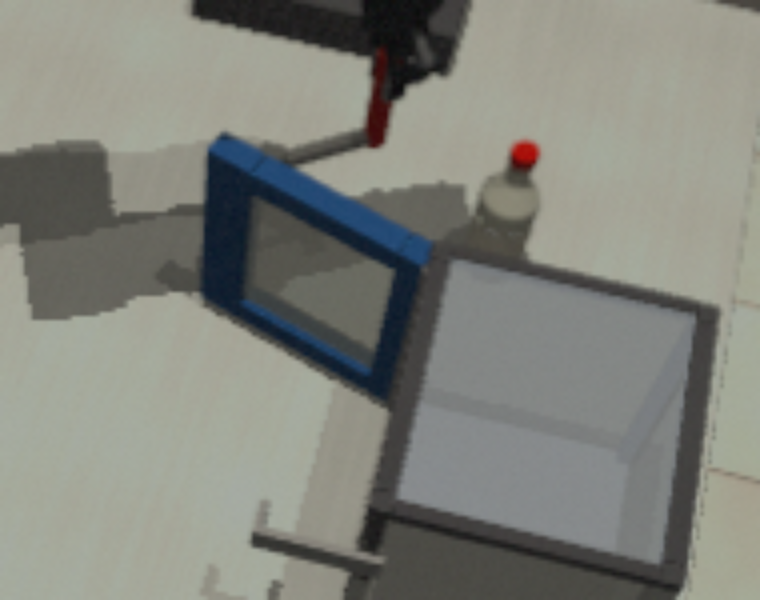

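```bash
python3 - <<'E'
from h import *
p=pose(); yaw=np.radians(p[3]); post=p[:2]-Rz(yaw)@np.array([0,.8])
for h0 in [hinge,hinge+[0,-3],hinge+[3,-3]]:
    f=lambda v:h0+Rz(psi-v[1])@np.array([-75-110*np.sin(v[0]),-205+110*np.cos(v[0])])-post
    r=least_squares(f,[.95,1.85]); print(r.x,r.cost, np.degrees(psi+r.x[0]-r.x[1]),p[3])
f=lambda v:hinge+Rz(psi-v[1])@np.array([-75-110*np.sin(v[0]),-205+110*np.cos(v[0])])-post
th,ph=least_squares(f,[.95,1.85]).x
cur=p.copy(); dy=p[3]-np.degrees(psi+th-ph)
w=[]
for t in np.linspace(th,0.03,9)[1:]:
    g=grip(t,ph); g[3]+=dy; w.append(g)
rows(p,w)
# door edge in scene image -> phi
print(onz('scene',np.array([(222,134),(430,243),(403,262),(207,153)])/4+[230,90],.262))
E
```

```text
[0.94091906 1.902405  ] 1.6155871338926322e-27 -53.68908691490888 -52.601692602170694
[0.96683434 1.91093986] 1.6155871338926322e-27 -52.69326189795474 -52.601692602170694
[0.97786424 1.89976029] 1.6155871338926322e-27 -51.42075272522465 -52.601692602170694
[[np.float64(13.0), np.float64(0.0), np.float64(-1.0), np.float64(6.5), np.float64(1.0)], [np.float64(12.0), np.float64(0.0), np.float64(-1.0), np.float64(6.5), np.float64(1.0)], [np.float64(13.0), np.float64(0.0), np.float64(-1.0), np.float64(6.6), np.float64(1.0)], [np.float64(12.0), np.float64(0.0), np.float64(-1.0), np.float64(6.5), np.float64(1.0)], [np.float64(13.0), np.float64(0.0), np.float64(-1.0), np.float64(6.5), np.float64(1.0)], [np.float64(12.0), np.float64(0.0), np.float64(-1.0), np.float64(6.5), np.float64(1.0)], [np.float64(13.0), np.float64(0.0), np.float64(-1.0), np.float64(6.6), np.float64(1.0)], [np.float64(12.0), np.float64(0.0), np.float64(-1.0), np.float64(6.5), np.float64(1.0)]]
end [ 551.   248.5  258.  -104.8]
[[0.40091997 0.23473804 0.262     ]
 [0.61709137 0.16937126 0.262     ]
 [0.5981455  0.14125878 0.262     ]
 [0.39375602 0.20840589 0.262     ]]
```

>>> carry_out:
  targets:
    - [13, 0, -1, 0, 1]
    - [12, 0, -2, 0, 1]
    - [12, 0, -4, 0, 1]
    - [0, 0, 0, 0, 1]
    - [0, 0, 0, 0, 0.2]
    - [0, 0, 0, 0, 0]
    - [0, 0, 0, 0, -0.3]
    - [0, 0, 0, 0, -0.6]
    - [0, 0, 0, 0, -1]
    - [0, 0, 0, 0, -1]
    - [0, 0, 0, 0, -1]

```text
t: 7.7
tool_pos: [0.5508, 0.3128, 0.2586]
tcp_rot: [-1.449, 0.716, -0.716]
ft_force: [0.3, -0.3, -0.2]
width: 0.085
```

```bash
python3 - <<'E'
from h import *
print(pose(),ctrl.sense()['q'],ctrl.sense()['width'],ctrl.sense()['ft_force'],ctrl.sense()['ft_torque'])
im=snap('wrist','w7');im=snap('scene','s7')
cv2.imwrite('pics/s7z.png',cv2.resize(im[90:240,230:420,::-1],None,fx=4,fy=4))
E
```

```text
[550.7580003  312.80569992 258.59390594 -52.57932574] [3.89489992e-01 4.27206678e-01 2.78204499e-01 1.42125255e+00
 8.17640154e-04 2.87796913e+00] 0.08498119918163981 [ 0.28853061 -0.30811244 -0.17382658] [-0.02569325  0.00967774 -0.0082489 ]
```

View pics/s7z.png

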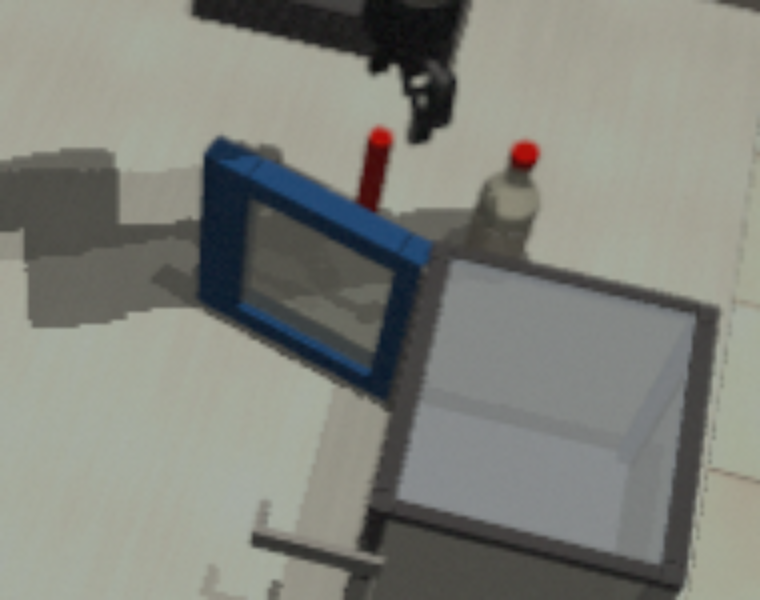

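View pics/w7.png

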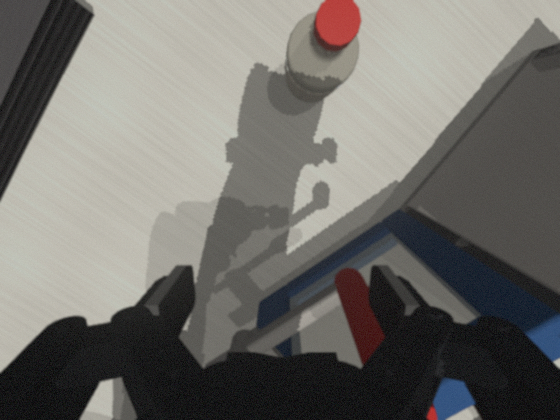

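The lever has sprung home, the gripper is clear (zero force), and the door stands at about 1.88 rad. The bottle hasn't moved. Next I'll go up and over to the pan.

```bash
python3 - <<'E'
from h import *
p=pose(); c0=[*p[:2],350,p[3],-1]
w=lin([*p,-1],c0,3)+lin(c0,[362,-215,300,71,-1],16)
rows(p,w)
E
```

```text
[[np.float64(0.0), np.float64(-31.0), np.float64(0.0), np.float64(-0.0), np.float64(-1.0)], [np.float64(0.0), np.float64(-30.0), np.float64(0.0), np.float64(-0.0), np.float64(-1.0)], [np.float64(0.0), np.float64(-31.0), np.float64(0.0), np.float64(-0.0), np.float64(-1.0)], [np.float64(19.0), np.float64(4.0), np.float64(-29.0), np.float64(-7.7), np.float64(-1.0)], [np.float64(15.0), np.float64(3.0), np.float64(-32.0), np.float64(-7.7), np.float64(-1.0)], [np.float64(10.0), np.float64(3.0), np.float64(-33.0), np.float64(-7.8), np.float64(-1.0)], [np.float64(6.0), np.float64(3.0), np.float64(-35.0), np.float64(-7.7), np.float64(-1.0)], [np.float64(1.0), np.float64(3.0), np.float64(-35.0), np.float64(-7.7), np.float64(-1.0)], [np.float64(-3.0), np.float64(3.0), np.float64(-35.0), np.float64(-7.7), np.float64(-1.0)], [np.float64(-8.0), np.float64(3.0), np.float64(-34.0), np.float64(-7.8), np.float64(-1.0)], [np.float64(-13.0), np.float64(3.0), np.float64(-33.0), np.float64(-7.7), np.float64(-1.0)], [np.float64(-17.0), np.float64(4.0), np.float64(-30.0), np.float64(-7.7), np.float64(-1.0)], [np.float64(-21.0), np.float64(3.0), np.float64(-29.0), np.float64(-7.7), np.float64(-1.0)], [np.float64(-24.0), np.float64(3.0), np.float64(-25.0), np.float64(-7.8), np.float64(-1.0)], [np.float64(-28.0), np.float64(3.0), np.float64(-21.0), np.float64(-7.7), np.float64(-1.0)], [np.float64(-30.0), np.float64(3.0), np.float64(-18.0), np.float64(-7.7), np.float64(-1.0)], [np.float64(-32.0), np.float64(3.0), np.float64(-13.0), np.float64(-7.7), np.float64(-1.0)], [np.float64(-34.0), np.float64(3.0), np.float64(-9.0), np.float64(-7.8), np.float64(-1.0)], [np.float64(-35.0), np.float64(3.0), np.float64(-4.0), np.float64(-7.7), np.float64(-1.0)]]
end [ 361.6 -214.9  300.4   71. ]
```

>>> carry_out:
  targets:
    - [0, -31, 0, 0, -1]
    - [0, -30, 0, 0, -1]
    - [0, -31, 0, 0, -1]
    - [19, 4, -29, -7.7, -1]
    - [15, 3, -32, -7.7, -1]
    - [10, 3, -33, -7.8, -1]
    - [6, 3, -35, -7.7, -1]
    - [1, 3, -35, -7.7, -1]
    - [-3, 3, -35, -7.7, -1]
    - [-8, 3, -34, -7.8, -1]
    - [-13, 3, -33, -7.7, -1]
    - [-17, 4, -30, -7.7, -1]
    - [-21, 3, -29, -7.7, -1]
    - [-24, 3, -25, -7.8, -1]
    - [-28, 3, -21, -7.7, -1]
    - [-30, 3, -18, -7.7, -1]
    - [-32, 3, -13, -7.7, -1]
    - [-34, 3, -9, -7.8, -1]
    - [-35, 3, -4, -7.7, -1]
    - [0, 0, 0, 0, -1]

```text
t: 9.8
tool_pos: [0.3605, -0.2182, 0.2998]
tcp_rot: [-1.349, -0.959, 0.96]
ft_force: [0.7, 0.4, -0.8]
width: 0.0852
```

```bash
python3 - <<'E'
from h import *
print(pose(),ctrl.sense()['q'])
snap('wrist','w8');snap('top','t8')
E
```

```text
[ 360.48895191 -218.15714113  299.81013744   70.85447691] [-7.34800185e-01  1.11379991e-03 -1.60916203e-01  1.40865779e+00
 -5.96547588e-04 -4.00647763e-01]
```

View pics/w8.png

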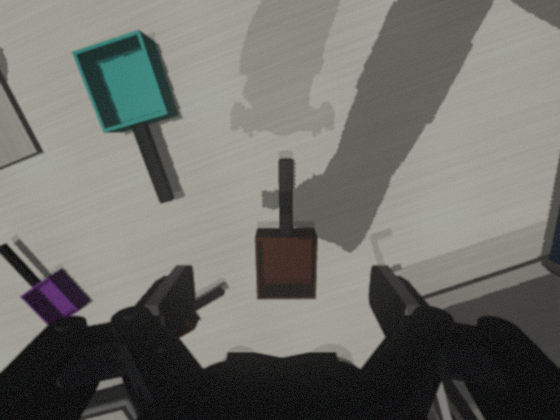

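View pics/t8.png

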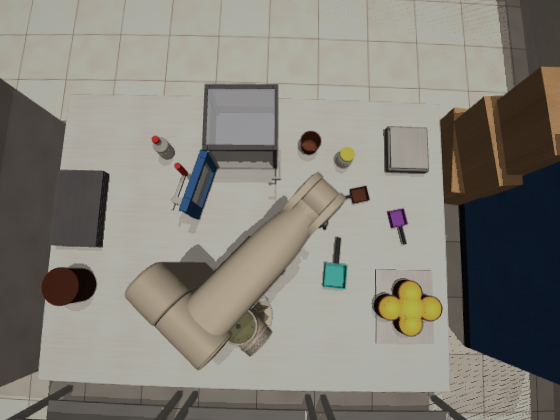

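The wrist picture shows the pan bowl at about (286,265), with the handle running up to (286,157). The top picture shows the door standing wide open. I'll refine the pan pose from the wrist picture.

```bash
python3 - <<'E'
from h import *
np.set_printoptions(precision=4,suppress=True)
im=cv2.imread('pics/w8.png'); cv2.imwrite('pics/w8z.png',cv2.resize(im[145:315,235:340],None,fx=3.5,fy=3.5,interpolation=cv2.INTER_CUBIC))
c=wcal()
print(onz(0,[(286,157),(286,228)],.041,c), onz(0,[(257,231),(316,230),(256,298),(317,298)],.045,c))
for P in ([.3614,-.2156,.041],):
  print(cv2.projectPoints(np.array([P]),cv2.Rodrigues(c['R'])[0],c['t'],c['K'],c['distortion'])[0])
E
```

```text
[[ 0.3271 -0.1948  0.041 ]
 [ 0.4214 -0.2272  0.041 ]] [[ 0.4108 -0.2671  0.045 ]
 [ 0.4369 -0.1877  0.045 ]
 [ 0.5109 -0.3062  0.045 ]
 [ 0.5415 -0.2187  0.045 ]]
[[[279.7648 186.0673]]]
```

View pics/w8z.png

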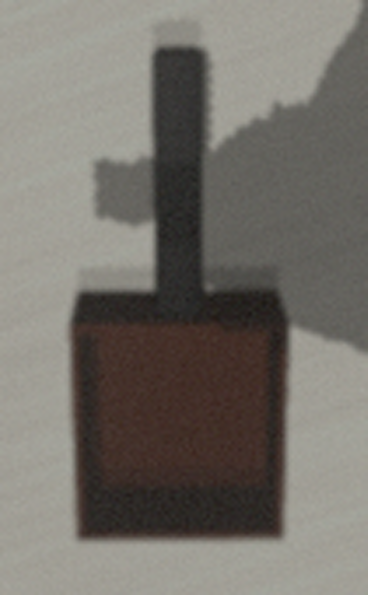

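```bash
python3 - <<'E'
from h import *
np.set_printoptions(precision=4,suppress=True)
c=wcal()
px=np.array([(72,323),(288,323),(80,537),(283,537),(179,48)])/3.5+[235,145]
L=np.array([(-.05,-.045,.045),(-.05,.045,.045),(.05,-.045,.045),(.05,.045,.045),(-.16,0,.041)])
def W(p,L): 
    k,s=np.cos(p[2]),np.sin(p[2]); return np.c_[p[0]+k*L[:,0]-s*L[:,1],p[1]+s*L[:,0]+k*L[:,1],L[:,2]]
f=lambda p:(cv2.projectPoints(W(p,L),cv2.Rodrigues(c['R'])[0],c['t'],c['K'],c['distortion'])[0][:,0]-px).ravel()
r=least_squares(f,[.48,-.25,-.33]); print(r.x,r.fun.round(1),np.degrees(r.x[2]))
g=W(r.x,np.array([(-.125,0,.034),(-.13,0,.034)]));print(g)
p=pose(); print(p)
w=lin([*p,-1],[g[0,0]*1000,g[0,1]*1000,80,90+np.degrees(r.x[2]),-.3],6)+lin([g[0,0]*1000,g[0,1]*1000,80,90+np.degrees(r.x[2]),-.3],[g[0,0]*1000,g[0,1]*1000,18,90+np.degrees(r.x[2]),-.3],3)
rows(p,w)
E
```

```text
[ 0.4805 -0.2466 -0.3276] [-0.6 -0.   0.8 -0.5 -0.7  0.8  0.4  0.3  0.1 -0.3] -18.772219657127014
[[ 0.3621 -0.2064  0.034 ]
 [ 0.3574 -0.2048  0.034 ]]
[ 361.1768 -215.5569  300.1965   70.7622]
[[np.float64(2.0), np.float64(37.0), np.float64(0.0), np.float64(-0.1), np.float64(-0.8833333333333333)], [np.float64(1.0), np.float64(36.0), np.float64(1.0), np.float64(-0.1), np.float64(-0.7666666666666667)], [np.float64(2.0), np.float64(37.0), np.float64(0.0), np.float64(-0.0), np.float64(-0.6500000000000001)], [np.float64(1.0), np.float64(37.0), np.float64(0.0), np.float64(-0.1), np.float64(-0.5333333333333334)], [np.float64(2.0), np.float64(36.0), np.float64(1.0), np.float64(-0.1), np.float64(-0.41666666666666663)], [np.float64(1.0), np.float64(37.0), np.float64(0.0), np.float64(-0.1), np.float64(-0.30000000000000016)], [np.float64(0.0), np.float64(21.0), np.float64(0.0), np.float64(0.0), np.float64(-0.3)], [np.float64(0.0), np.float64(21.0), np.float64(0.0), np.float64(0.0), np.float64(-0.3)], [np.float64(0.0), np.float64(20.0), np.float64(0.0), np.float64(0.0), np.float64(-0.3)]]
end [ 362.2 -206.4   18.2   71.3]
```

>>> carry_out:
  targets:
    - [1, 40, 0, 0, -0.3]
    - [1, 45, 0, 0, -0.3]
    - [1, 45, 0, -0.3, -0.3]
    - [1, 45, 0, -0.2, -0.3]
    - [0, 45, 0, 0, -0.3]
    - [0, 30, 0, 0, -0.3]
    - [0, 20, 0, 0, -0.3]
    - [0, 14, 0, 0, -0.3]
    - [0, 0, 0, 0, -0.3]

```text
t: 10.8
tool_pos: [0.3621, -0.2091, 0.0148]
tcp_rot: [-1.341, -0.968, 0.968]
ft_force: [-0.3, 0.2, -0.3]
width: 0.0554
```

```bash
python3 - <<'E'
from h import *
print(pose())
snap('wrist','w9')
E
```

```text
[ 362.0502707  -209.12458324   14.81558019   71.52955206]
```

View pics/w9.png

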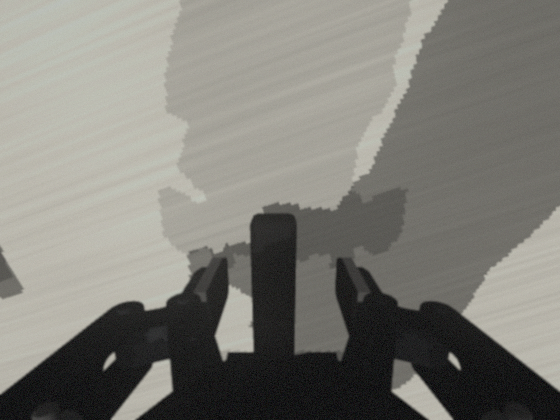

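The handle is between the pads at column 273, with the pads' midpoint at about 281, so it sits 3 mm towards tool −x. I'll shift, close and lift a little.

>>> carry_out:
  targets:
    - [-3, 0, 0, 0, -0.3]
    - [0, 0, 0, 0, 0.2]
    - [0, 0, 0, 0, 1]
    - [0, 0, 0, 0, 1]
    - [0, 0, 0, 0, 1]
    - [0, -5, 0, 0, 1]
    - [0, -10, 0, 0, 1]
    - [0, -10, 0, 0, 1]
    - [0, -10, 0, 0, 1]
    - [0, 0, 0, 0, 1]
  newtons: 100

```text
t: 11.85
tool_pos: [0.3628, -0.2152, 0.0529]
tcp_rot: [-1.348, -0.969, 0.968]
ft_force: [0.1, -0.4, -3.1]
width: 0.0181
```

```bash
python3 - <<'E'
from h import *
print(pose(),ctrl.sense()['width'],ctrl.sense()['ft_force'],ctrl.sense()['ft_torque'])
snap('wrist','w10');im=snap('scene','s10')
cv2.imwrite('pics/s10z.png',cv2.resize(im[140:320,180:420,::-1],None,fx=3.2,fy=3.2))
E
```

```text
[ 362.76747648 -215.17737888   52.92739324   71.46535025] 0.018099338218680473 [ 0.06557297 -0.40229755 -3.14814963] [0.00901106 0.19941445 0.01510883]
```

View pics/s10z.png

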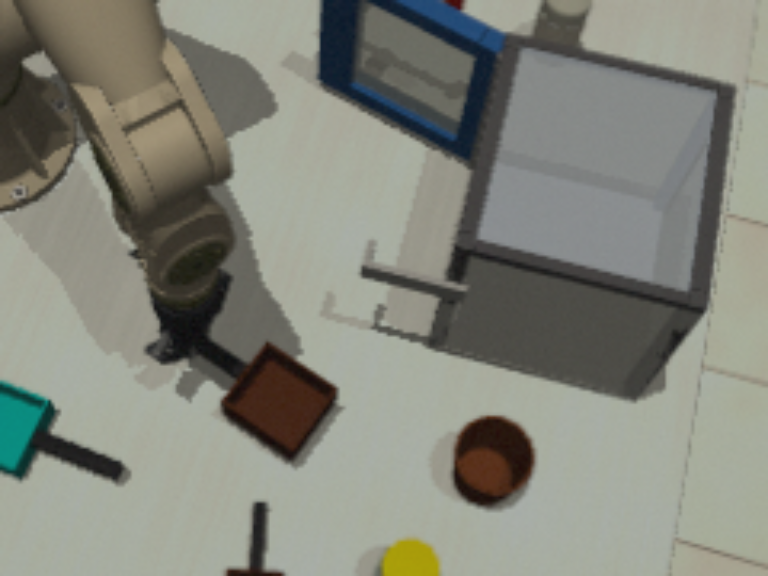

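View pics/w10.png

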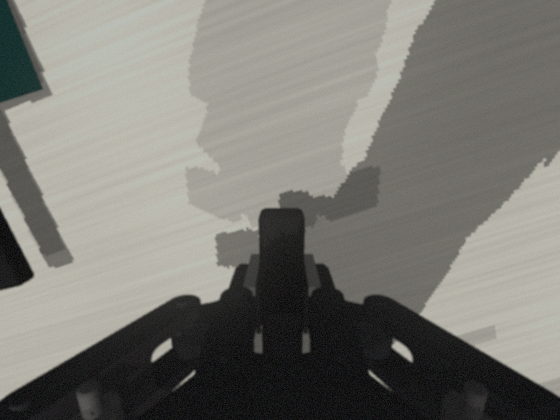

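```bash
python3 - <<'E'
from h import *
p=pose(); a=[372,15,65,91.4,1]; b=[480,17,60,91.4,1]
cur=rows(p,lin([*p,1],a,9)); 
rows(cur,lin(a,b,5))
print(onz('scene',np.array([(365,272),(465,292)])/3.2+[180,140],.19))
E
```

```text
[[np.float64(25.0), np.float64(-1.0), np.float64(7.0), np.float64(-2.2), np.float64(1.0)], [np.float64(24.0), np.float64(-2.0), np.float64(6.0), np.float64(-2.2), np.float64(1.0)], [np.float64(25.0), np.float64(-1.0), np.float64(5.0), np.float64(-2.2), np.float64(1.0)], [np.float64(26.0), np.float64(-2.0), np.float64(5.0), np.float64(-2.3), np.float64(1.0)], [np.float64(25.0), np.float64(-1.0), np.float64(3.0), np.float64(-2.2), np.float64(1.0)], [np.float64(25.0), np.float64(-2.0), np.float64(2.0), np.float64(-2.2), np.float64(1.0)], [np.float64(26.0), np.float64(-1.0), np.float64(1.0), np.float64(-2.2), np.float64(1.0)], [np.float64(25.0), np.float64(-2.0), np.float64(0.0), np.float64(-2.2), np.float64(1.0)], [np.float64(26.0), np.float64(-1.0), np.float64(-0.0), np.float64(-2.2), np.float64(1.0)]]
end [371.7  15.1  64.7  91.4]
[[np.float64(-0.0), np.float64(1.0), np.float64(-22.0), np.float64(-0.0), np.float64(1.0)], [np.float64(-0.0), np.float64(1.0), np.float64(-22.0), np.float64(-0.0), np.float64(1.0)], [np.float64(-0.0), np.float64(1.0), np.float64(-21.0), np.float64(-0.0), np.float64(1.0)], [np.float64(-1.0), np.float64(1.0), np.float64(-22.0), np.float64(-0.0), np.float64(1.0)], [np.float64(0.0), np.float64(1.0), np.float64(-21.0), np.float64(-0.0), np.float64(1.0)]]
end [479.7  16.7  59.7  91.4]
[[ 0.53979573 -0.13172479  0.19      ]
 [ 0.64952    -0.12289673  0.19      ]]
```

>>> carry_out:
  targets:
    - [12, -1, 3, -1.2, 1]
    - [25, -2, 7, -2.2, 1]
    - [25, -2, 6, -2.2, 1]
    - [25, -1, 5, -2.2, 1]
    - [25, -2, 4, -2.2, 1]
    - [25, -1, 3, -2.2, 1]
    - [25, -2, 2, -2.2, 1]
    - [25, -1, 1, -2.2, 1]
    - [25, 0, 0, -2.2, 1]
    - [14, 0, 0, -1.1, 1]
    - [0, 0, 0, 0, 1]
    - [0, 0, 0, 0, 1]

```text
t: 13.15
tool_pos: [0.3681, 0.0153, 0.063]
tcp_rot: [-1.196, -1.227, 1.228]
ft_force: [0.3, 0.3, -2.1]
width: 0.0179
```

```bash
python3 - <<'E'
from h import *
print(pose(),ctrl.sense()['width'],ctrl.sense()['ft_force'],ctrl.sense()['ft_torque'])
im=snap('scene','s11')
cv2.imwrite('pics/s11z.png',cv2.resize(im[140:320,180:420,::-1],None,fx=3.2,fy=3.2))
im=snap('top','t11')
cv2.imwrite('pics/t11z.png',cv2.resize(im[75:265,160:360,::-1],None,fx=3,fy=3))
E
```

```text
[368.14327813  15.26580998  62.9806689   91.45750474] 0.01787726558416682 [ 0.34433212  0.29936955 -2.07404833] [-0.0419409   0.22448295 -0.00180937]
```

View pics/s11z.png

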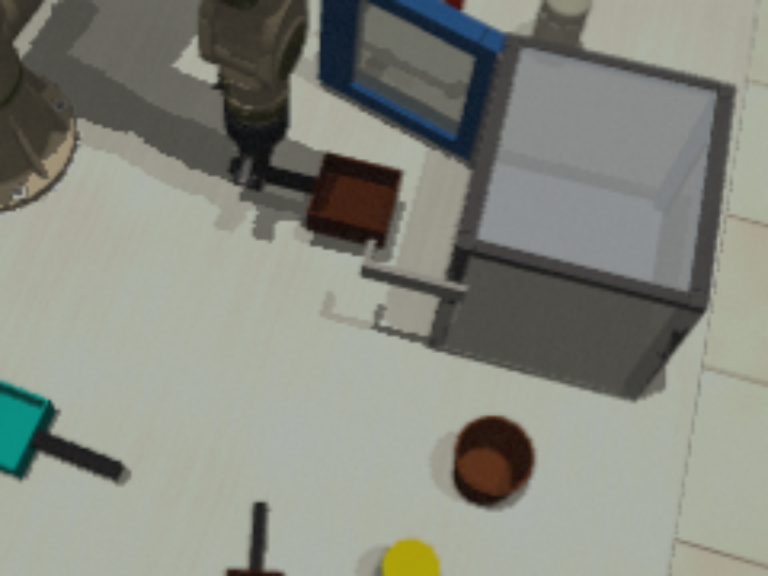

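View pics/t11z.png

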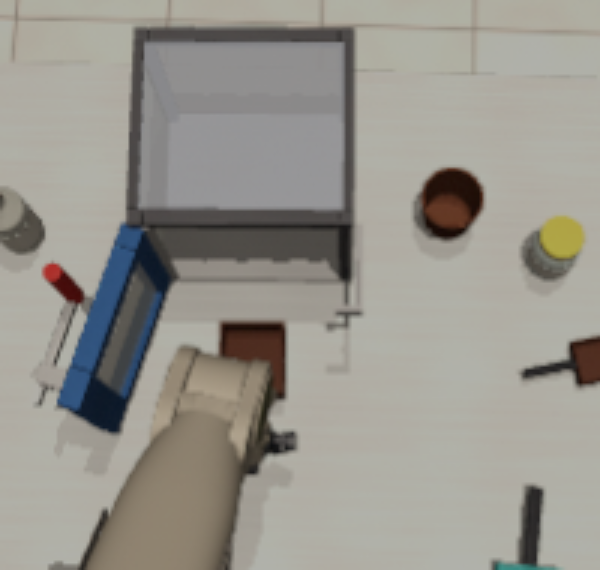

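>>> carry_out:
  targets:
    - [0, 0, -12, 0, 1]
    - [0, 0, -22, 0, 1]
    - [0, 0, -22, 0, 1]
    - [0, 0, -22, 0, 1]
    - [0, 0, -22, 0, 1]
    - [0, 0, -22, 0, 1]
    - [0, 0, -12, 0, 1]
    - [0, 0, 0, 0, 1]

```text
t: 14.05
tool_pos: [0.505, 0.0172, 0.0631]
tcp_rot: [-1.199, -1.227, 1.226]
ft_force: [-0.7, -0.1, -3.2]
width: 0.0183
```

```bash
python3 - <<'E'
from h import *
print(pose(),ctrl.sense()['width'],ctrl.sense()['ft_force'],ctrl.sense()['ft_torque'])
im=snap('scene','s12')
cv2.imwrite('pics/s12z.png',cv2.resize(im[140:320,180:420,::-1],None,fx=3.2,fy=3.2))
E
```

```text
[504.99306765  17.21774567  63.1145265   91.32025111] 0.018287237093138387 [-0.72542948 -0.07244175 -3.19683941] [-0.02961964  0.24942754 -0.01852797]
```

View pics/s12z.png

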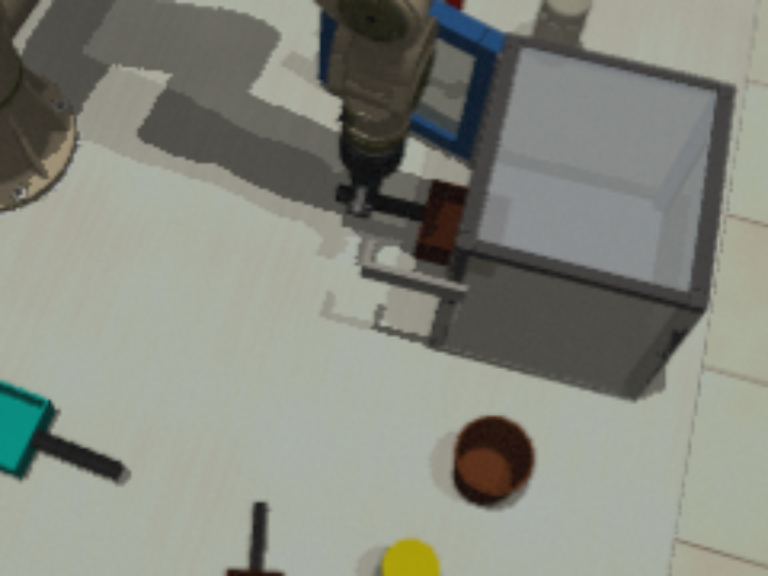

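>>> carry_out:
  targets:
    - [0, 0, -12, 0, 1]
    - [0, 0, -15, 0, 1]
    - [0, 0, -15, 0, 1]
    - [0, 0, -10, 0, 1]
    - [0, 0, -5, 0, 1]
    - [0, 0, 0, 0, 1]
    - [0, 8, 0, 0, 1]
    - [0, 10, 0, 0, 1]
    - [0, 8, 0, 0, 1]
    - [0, 4, 0, 0, 1]
    - [0, 0, 0, 0, 1]

```text
t: 15.2
tool_pos: [0.5587, 0.0193, 0.0322]
tcp_rot: [-1.196, -1.225, 1.227]
ft_force: [0.1, -0.5, -2.1]
width: 0.0178
```

```bash
python3 - <<'E'
from h import *
print(pose(),ctrl.sense()['width'],ctrl.sense()['ft_force'],ctrl.sense()['ft_torque'])
im=snap('scene','s13')
cv2.imwrite('pics/s13z.png',cv2.resize(im[140:270,280:420,::-1],None,fx=4.6,fy=4.6))
im=snap('wrist','w13')
E
```

```text
[558.74568048  19.33770406  32.16174307  91.36595345] 0.017777790290206336 [ 0.1305801  -0.5434429  -2.13242135] [-0.03923839  0.30184858  0.00397203]
```

View pics/s13z.png

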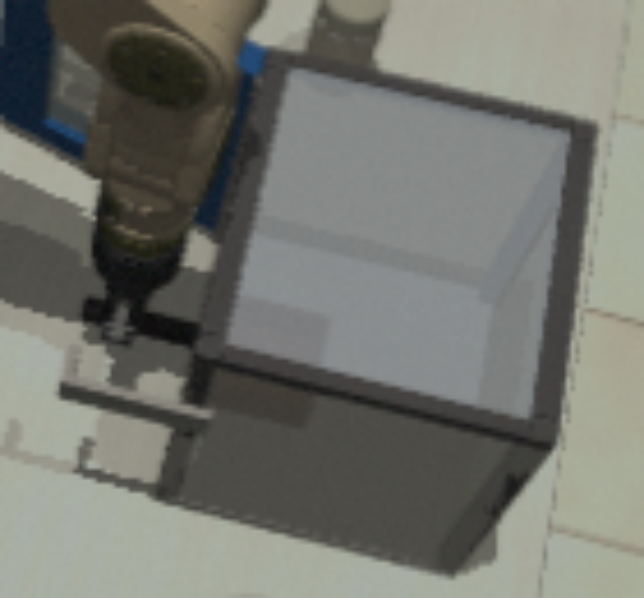

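View pics/w13.png

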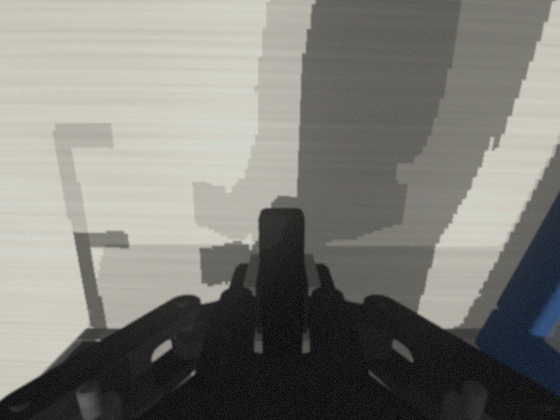

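```bash
python3 - <<'E'
from h import *
q=onz('scene',np.array([(330,315),(305,428)])/4.6+[280,140],.062); print(q)
print('pred from scene fit frame: doorway',[.6222,.0202],'comb',[.6198,.0206])
L=(Rz(-psi)@(q[:,:2]-[.6222,.0202]).T).T; print(L)
E
```

```text
[[ 0.73044746  0.06495207  0.062     ]
 [ 0.73146885 -0.04565742  0.062     ]]
pred from scene fit frame: doorway [0.6222, 0.0202] comb [0.6198, 0.0206]
[[ 0.10930853  0.04209399]
 [ 0.1076272  -0.06850743]]
```

>>> carry_out:
  targets:
    - [0, 0, -5, 0, 1]
    - [0, 0, -5, 0, 1]
    - [0, 0, 0, 0, 1]
    - [0, 2, 0, 0, 1]
    - [0, 2, 0, 0, 1]
    - [0, 0, 0, 0, 1]

```text
t: 15.9
tool_pos: [0.5699, 0.0195, 0.0295]
tcp_rot: [-1.198, -1.227, 1.226]
ft_force: [0.5, 0.7, 0.2]
width: 0.0179
```

>>> carry_out:
  targets:
    - [0, 1, 0, 0, 1]
    - [0, 1, 0, 0, 1]
    - [0, 0, 0, 0, 1]

```text
t: 16.2
tool_pos: [0.5695, 0.0195, 0.0283]
tcp_rot: [-1.198, -1.227, 1.227]
ft_force: [-5.3, -0.2, 8.3]
width: 0.0182
```

```bash
python3 - <<'E'
from h import *
print(pose(),ctrl.sense()['ft_force'],ctrl.sense()['ft_torque'])
E
```

```text
[569.45051484  19.4581274   28.32174093  91.36361383] [-5.29474172 -0.18103331  8.3279468 ] [-0.00130923  0.58110164 -0.01973136]
```

>>> carry_out:
  targets:
    - [0, 0, 0, 0, 0.3]
    - [0, 0, 0, 0, 0]
    - [0, 0, 0, 0, -0.4]
    - [0, 0, 0, 0, -0.4]
    - [0, 0, 0, 0, -0.4]
    - [0, 0, 5, 0, -0.4]
    - [0, 0, 15, 0, -0.4]
    - [0, 0, 25, 0, -0.4]
    - [0, 0, 30, 0, -0.4]
    - [0, 0, 30, 0, -0.4]
    - [0, 0, 20, 0, -0.4]
    - [0, -20, 0, 0, -0.4]
    - [0, -40, 0, 0, -0.4]
    - [0, -40, 0, 0, -0.4]
    - [0, -30, 0, 0, -0.4]
    - [0, 0, 0, 0, -0.4]

```text
t: 17.8
tool_pos: [0.4474, 0.0161, 0.1616]
tcp_rot: [-1.205, -1.232, 1.224]
ft_force: [0.5, -0.3, -0.0]
width: 0.0597
```

```bash
python3 - <<'E'
from h import *
print(pose(),ctrl.sense()['ft_force'],ctrl.sense()['width'])
im=snap('scene','s14')
cv2.imwrite('pics/s14z.png',cv2.resize(im[140:270,280:420,::-1],None,fx=4.6,fy=4.6))
im=snap('top','t14')
cv2.imwrite('pics/t14z.png',cv2.resize(im[75:265,140:360,::-1],None,fx=3,fy=3))
snap('wrist','w14')
E
```

```text
[447.43848723  16.13181895 161.569899    91.37193165] [ 0.54795533 -0.26668852 -0.02793925] 0.059677436895908924
```

View pics/s14z.png

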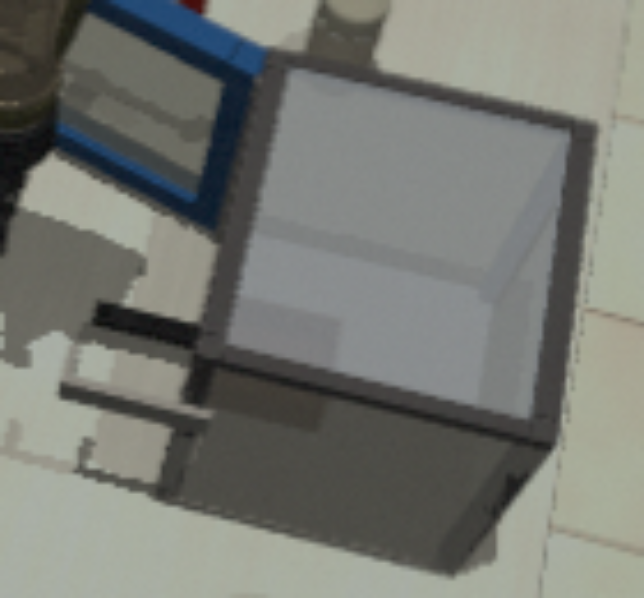

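View pics/t14z.png

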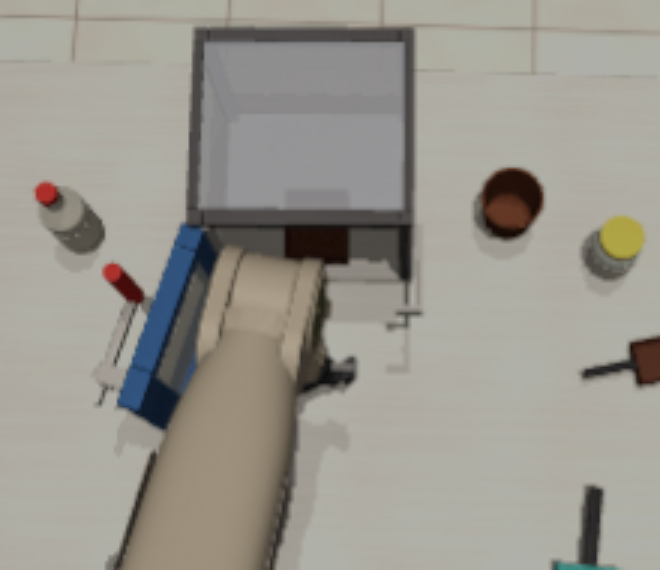

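View pics/w14.png

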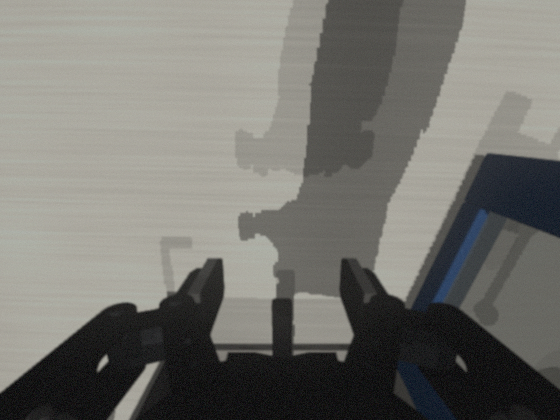

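The pan is released with its bowl inside: front rim at scene zoom (342,320)/(318,432) and handle end at (97,312). I'll check it numerically, along with the door and the bystanders.

```bash
python3 - <<'E'
from h import *
np.set_printoptions(precision=4,suppress=True)
loc=lambda q,d:(Rz(-psi)@(q[:,:2]-d).T).T
S=lambda l:np.array(l)/4.6+[280,140]; T=lambda l:np.array(l)/3+[140,75]
print('scene front rim',loc(onz('scene',S([(342,320),(318,432)]),.057),[.6222,.0202]))
print('scene handle end',loc(onz('scene',S([(96,312)]),.053),[.6222,.0202]))
print('top front rim',loc(onz('top',T([(285,190),(349,190)]),.057),[.6164,.0211]))
d=onz('top',T([(184,226),(122,400),(211,236),(165,425)]),.262);v=d[1]-d[0];print(d,'door phi',np.arctan2(-v[0],-v[1])+psi)
a=cv2.imread('pics/top0.png').astype(int);b=cv2.imread('pics/t14.png').astype(int)
for n,(x,y) in dict(tin=(310,143),jar=(345,157),bottle=(162,147)).items(): print(n,abs(a-b)[y-14:y+15,x-14:x+15].mean())
E
```

```text
scene front rim [[ 0.1207  0.043 ]
 [ 0.1193 -0.0667]]
scene handle end [[-0.0859 -0.0051]]
top front rim [[ 0.1214  0.0427]
 [ 0.1217 -0.0486]]
[[0.6175 0.1658 0.262 ]
 [0.3982 0.2276 0.262 ]
 [0.6055 0.1316 0.262 ]
 [0.3694 0.1738 0.262 ]] door phi 1.8702205902640232
tin 0.7265160523186682
jar 0.5929449068569164
bottle 0.5735235830360682
```

```bash
python3 - <<'E'
from h import *
print(ctrl.sense()['t'],ctrl.sense()['ft_force']); print(ctrl.job_done())
E
```

```text
17.95 [-0.12725335 -1.08894045 -0.6449783 ]
the job is handed in; nothing more can be done
None
```

I finished the task and handed it in at 17.95 s; no verdict was reported. I pinched the red post and pulled the latch lever to about 0.95 rad. Still holding the post, I swung the door open, let the lever spring home, and set the large brown pan on the cabinet floor.

**What the last checks showed:**
- **Door:** it stands at about 1.87 rad, measured in the top picture, and the gripper is clear of it.
- **Pan:** the bowl's centre is about 71–74 mm past the doorway plane and within about 3 mm of its middle. The handle sticks out.
- **Bystanders:** the picture areas around the jar, tin and bottle match the start pictures, so they have not moved.
- **Gripper:** the force at hand-in was near zero (about 1 N), with nothing touched.

**What disagreed or went unchecked:**
- **Cameras:** the scene and top cameras differed by about 5–10 mm on the pan and cabinet positions, and the wrist camera put the post about 6 mm further in y. I used compromise values.
- **Latch unwinding:** I could not turn the lever back fully in the grip because of the last joint's range. I let it spring home partway, and the door did not shift noticeably.
- **Pan tilt:** I judged this only from the floor contact force and the pictures; I did not measure it directly.

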